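Chock the rocking drawer cabinet

TASK

The low two-drawer cabinet on the lab bench rocks because one of its feet has worn short. With the fingertips, push the wooden wedge along the bench, thin end first, under that short foot until it is just snug and the cabinet stands level and no longer rocks; do not pick anything up, shove the cabinet out of its place or disturb the other things on the bench. Then press down firmly on the cabinet's top at that corner to feel that it stays put, and finish like that, with the fingertips still pressing down there.

Things in the scene. Friction and masses are not known exactly. Their poses are not given: they have to be found in the camera images.
- cabinet: grey steel cabinet, white top, two shallow drawers, 240 (x) x 280 (y) x 92 mm high, 2 to 3 kg, loose, on four round rubber feet 22 mm high and 22 mm thick at x = +-95, y = +-115 mm. Origin at bench height under its middle, z up; handles on its +x side, away from the robot; top and other sides flat. Left alone it stands level on three feet; the fourth (point short_foot) is worn short
- short_foot (a point): point at bench height under the middle of the short foot: x = -95, y = +115 mm of the cabinet (its corner nearest the robot, on the robot's left), 25 mm in from both sides; axes as the cabinet's. The foot's round bottom hangs 3 to 8 mm (unknown) above this point while the cabinet is level; 1 to 4 N down on that corner tips it onto the short foot
- corner_top (a point): point on the cabinet's flat top straight above the short foot, 92 mm above the bench when the cabinet is level, 25 mm in from both edges of that corner; axes as the cabinet's
- wedge: plain beech wedge lying flat, 120 x 50 mm, 50 g, 2 mm thick at the thin end, rising evenly to 18 mm at the square thick end. Origin at the middle of its underside; x runs to the thin end, z up. It starts off the cabinet's +y side, thin end 30 to 70 mm short of the foot, up to 25 mm and 0.25 rad out of line. Friction about 0.6; jammed, it takes several N to drive on and then lifts the corner
- bottle: reagent bottle, 72 mm across, 150 mm tall without its blue cap; origin under its middle; to be left alone
- tin: round aluminium moisture tin with lid, 68 mm across, 41 mm tall; origin under its middle; to be left alone
- sieve: small round test sieve, 102 mm across, 45 mm tall; origin under its middle; to be left alone
- float: plasterer's steel float lying flat: blade 260 x 110 mm, wooden handle along x above it, 65 mm tall in all; origin under its middle; to be left alone
There are look-alikes about, which are no part of the job. Of the things shaped like the wedge, the beech one is meant.

How it is judged:
By the outcome, as a careful person would: the job done as asked, in the order asked, and still so for the second after the job is handed in, while the arm keeps its last pose, push and grip.
It also fails if it takes over 48 s, if anything falls off the work surface, if the arm or the gripper's body presses on something with over 40 N, if the wrist force passes 120 N, or if a joint passes its speed limit or range.

ROBOT

A 7-joint arm with a two-finger parallel gripper is mounted at the origin on the work surface. World frame = base frame: x ahead of the robot, y to its left, z up, the work surface at z = 0. Lengths are in m, angles in rad, forces in N, time in s.
With the tool pointing down it reaches from about 0.4 to 0.875 m from the base axis. Payload 19.3 kg.
Tool frame: the origin (TCP) lies midway between the tips of the shut fingers; the grasp point (between the pads) lies arm.tcp_to_grasp behind it (arm.tcp_to_grasp is the distance from the TCP to the grasp point, in m); z points along the fingers, y is the line along which they close (so a half turn about z gives the same grasp; the last joint's range is limited). The gripper opens to 85 mm and grips with 20 to 120 N. Pads are 22 mm wide; open, the fingers measure 114 mm over their backs; the gripper's body (76 mm by 85 mm) begins 54 mm behind the grasp point. The pads swing forward as they close: fully open they stand 13 mm farther back than shut.
Start: joints at [-1.402, 0.521, -0.036, 1.599, 0.021, 1.021, -0.113], TCP at [0.148, 0.607, 0.204] pointing down, gripper open.
Joint ranges: [-2.91, 2.91], [-0.3, 2.13], [-1.5, 1.42], [0.17, 2.43], [-1.26, 4.41], [0.16, 1.93], [-2.52, 2.52]. Speed limits (rad/s): [1.89, 1.89, 2.39, 2.39, 3.01, 3.01, 3.01].

INTERFACE

Orientations are given as a unit quaternion [x, y, z, w].
In Python, from station import arm, optics gives the robot as it stands. The module is installed in compiled form; this text tells all that it offers.
- The arm moves only by the tool move_arm, never from a script. Its argument "steps" is a list of rows, each a list of 4 numbers: the shift along the tool's x, y, z in units of 20 mm (1.0 is 20 mm), then the turn about the tool's z in units of 8 degrees (1.0 is 8 degrees). A call has 1 to 10 rows; each row shifts and turns the commanded pose from where the row before left it, along the tool's axes as they then stand; what a row does not reach is not made up. A row lasts 1/10 s, in which the tool goes at most 50 mm and 8.59 degrees, less where a joint would pass 70% of its speed; a pose out of reach is approached as far as the arm can. A call with a number of a shift or a turn outside -1 to 1 is refused whole. A call with a gripper value outside its range is refused whole. "gripper" is the gripper's target within -1 to 1 (shut at 1, half-way at 0, fully open at -1), set as the call begins (left out, the last holds). The fingers move at their own pace and stop on an object; the grip force is fixed at half the most. Time passes only in rows, so rows that do not move let the fingers close. It gives the time, the measured TCP pose, the force and the opening at its end, in the units of the state.
- arm.get_obs(): the state, without advancing time (a new reading comes with each control period).
- optics.camera(name): name is "scene" or "side" or "wrist"; returns (picture, depth): 400x640x3 uint8, blue, green, red; 400x640 float32, m along the optical axis (not along the pixel's ray), 0 where there is no reading.
- optics.calibration(name): a dict with "K" (3x3 intrinsics, pixels), "extrinsics" (4x4, takes a point from world to camera coordinates); the wrist camera has in their place "tool_from_camera" (4x4, takes a point from camera to tool coordinates, whose origin is the TCP and whose axes are the flange's). Camera axes: x right, y up, looking along -z (the intrinsics and any distortion apply to the point x, -y, -z); pixel columns grow to the right and rows downward; lengths in m; the calibration is good to about 2 mm. A picture is of the moment at which its call begins: read the wrist's pose just before it. calibration takes no time and is no camera call.
- arm.sign_off(): hands the job in, once; it reports no verdict.
The state is a dict: "clock": time; "joint_positions": joint angles; "dq": joint speeds; "tau": joint torques, N m; "tool_pos": TCP position; "eef_rot": TCP orientation; "wrist_force": force on the tool from outside, world axes, zero at the start; "wrist_torque": the same for the moment, N m; "opening": finger opening in m.
Only numpy, scipy, OpenCV 4.12 (cv2) and the standard library are available. Lean on these libraries where they do the work, as an engineer would, in place of code of your own. Each camera call takes 0.05 s, during which the arm holds its last target. There are 200 camera calls.

## Working session

There is one attempt and no reset: what is moved stays moved. The work goes in short steps, Python scripts to look and compute and a tool call to move; the robot and the scene stay as the last step left them, time stands still between calls to the robot, and variables do not carry over. Pictures are saved under pics/ and viewed, on a budget of 10 in all, crops included, one or two more only if the job needs it, and the job is handed in when it is done.

Besides the shell and the picture viewer there is one more tool, called after "Emit:" as name([rows], argument=value, ...), one row to a line, values as JSON. move_arm: Moves the arm, as the interface text tells. Its arguments: {"type":"object","properties":{"steps":{"type":"array","items":{"type":"array","items":{"type":"number","minimum":-1,"maximum":1}}},"gripper":{"type":"number"}},"required":["steps"]}

```bash
mkdir -p pics
cat > h.py <<'E'
from station import arm, optics
import numpy as np, cv2
def snap(n,f=None):
    p,d=optics.camera(n)
    if f: cv2.imwrite('pics/'+f,p)
    return p,d
def cloud(n,d):
    c=optics.calibration(n);K=np.array(c['K']);E=np.linalg.inv(np.array(c['extrinsics']))
    v,u=np.mgrid[:d.shape[0],:d.shape[1]]
    P=np.stack([(u-K[0,2])/K[0,0]*d,-(v-K[1,2])/K[1,1]*d,-d],-1)
    W=P@E[:3,:3].T+E[:3,3]; W[d==0]=np.nan
    return W
E
python3 - <<'E'
from h import *
o=arm.get_obs()
for k in o: print(k,np.round(o[k],3))
print(arm.tcp_to_grasp)
for n in ('scene','side'):
    c=optics.calibration(n);print({k:np.round(v,3).tolist() for k,v in c.items()})
    p,d=snap(n,n+'1.png'); np.savez(n+'1.npz',p=p,d=d,W=cloud(n,d))
E
```

```text
clock 0.0
joint_positions [-1.402  0.522 -0.036  1.6    0.021  1.021 -0.113]
dq [-0.001 -0.002  0.001  0.001  0.002 -0.     0.001]
tau [-2.0000e-03 -9.2708e+01  1.9790e+00 -3.6993e+01  1.8000e-02  8.0000e-03
 -0.0000e+00]
tool_pos [0.148 0.607 0.203]
eef_rot [ 0.119  0.993 -0.001 -0.   ]
wrist_force [-0.006 -0.333 -0.328]
wrist_torque [ 0.067 -0.031  0.096]
opening 0.085
0.0187
{'K': [[424.553, 0.0, 319.928], [0.0, 424.553, 202.509], [0.0, 0.0, 1.0]], 'extrinsics': [[0.39, 0.921, -0.015, -0.2], [-0.523, 0.234, 0.82, 0.229], [0.758, -0.312, 0.573, -1.909], [0.0, 0.0, 0.0, 1.0]]}
{'K': [[401.967, 0.0, 332.03], [0.0, 401.967, 200.77], [0.0, 0.0, 1.0]], 'extrinsics': [[0.84, -0.542, 0.021, -0.48], [0.296, 0.491, 0.819, -0.243], [-0.455, -0.682, 0.573, -0.842], [0.0, 0.0, 0.0, 1.0]]}
```

View pics/scene1.png

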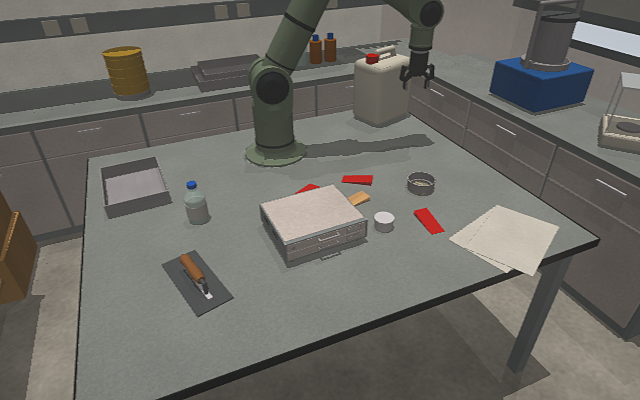

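View pics/side1.png

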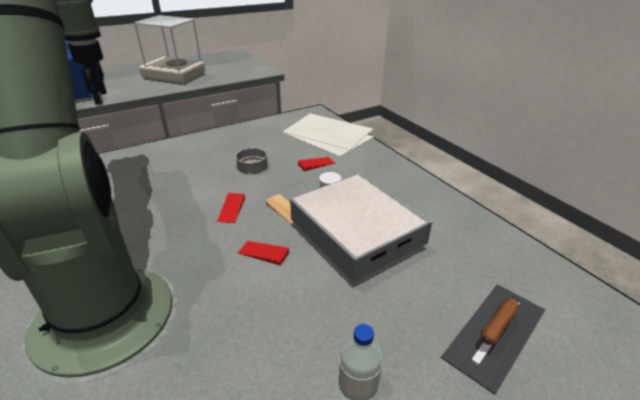

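The scene view shows the cabinet at (315,215), the beech wedge at (358,200) partly hidden behind its corner, the tin at (384,222), the sieve at (421,183) and red look-alikes. The side view has the wedge at (280,207) and the cabinet top at (360,215).

Run:
```python
from h import *
for n,cabuv,wuv,tin in (('scene',(315,215),(358,200),(384,217)),('side',(360,215),(280,207),(330,178))):
    z=np.load(n+'1.npz');p,W=z['p'],z['W']
    hsv=cv2.cvtColor(p,cv2.COLOR_BGR2HSV)
    print(n,'hsv wedge',hsv[wuv[1],wuv[0]],'W',W[wuv[1],wuv[0]].round(3),'cab',W[cabuv[1],cabuv[0]].round(3),'tin',W[tin[1],tin[0]].round(3))
    m=(abs(W[...,2]-0.092)<.008)
    k,l,s,c=cv2.connectedComponentsWithStats(m.astype(np.uint8))
    L=l==l[cabuv[1],cabuv[0]]
    q=W[L][:,:2].astype(np.float32);r=cv2.minAreaRect(q*1000)
    print('top rect',r,cv2.boxPoints(r).round(0).tolist(), 'z',np.median(W[L][:,2]))
    m=cv2.inRange(hsv,(8,80,120),(25,255,255))
    k,l,s,c=cv2.connectedComponentsWithStats(m)
    L=(l==l[wuv[1],wuv[0]])&np.isfinite(W[...,2])
    q=W[L];r=cv2.minAreaRect(q[:,:2].astype(np.float32)*1000)
    print('wedge',L.sum(),r,cv2.boxPoints(r).round(0).tolist());
    a=q[q[:,1].argsort()];print(a[::max(1,len(a)//14)].round(3).tolist())
    m=((hsv[...,0]<5)|(hsv[...,0]>175))&(hsv[...,1]>180)&(hsv[...,2]>90)
    k,l,s,c=cv2.connectedComponentsWithStats(m.astype(np.uint8))
    for i in range(1,k):
        if s[i,4]>60: print('red',c[i].round(),s[i,4],np.nanmedian(W[l==i],0).round(3))
```

```text
scene hsv wedge [ 15 125 210] W [0.511 0.153 0.014] cab [ 0.63  -0.065  0.092] tin [0.673 0.166 0.043]
top rect ((603.8021240234375, -68.26715087890625), (249.35064697265625, 285.29425048828125), 1.9055496454238892) [[474.0, 70.0], [484.0, -215.0], [733.0, -207.0], [724.0, 78.0]] z 0.09215217842014861
wedge 178 ((494.2102355957031, 168.42257690429688), (53.24866485595703, 90.79044342041016), 12.129746437072754) [[459.0, 207.0], [478.0, 118.0], [530.0, 130.0], [511.0, 218.0]]
[[0.503, 0.124, 0.013], [0.489, 0.131, 0.011], [0.502, 0.137, 0.008], [0.511, 0.141, 0.013], [0.517, 0.146, 0.011], [0.508, 0.15, 0.013], [0.489, 0.156, 0.012], [0.495, 0.161, 0.01], [0.518, 0.166, 0.014], [0.492, 0.171, 0.015], [0.468, 0.175, 0.017], [0.483, 0.179, 0.021], [0.513, 0.185, 0.015], [0.514, 0.189, 0.015], [0.495, 0.195, 0.019]]
red [358. 178.] 193 [0.372 0.223 0.01 ]
red [308. 188.] 73 [0.348 0.024 0.007]
red [428. 221.] 359 [0.716 0.319 0.01 ]
side hsv wedge [ 15 114 211] W [0.487 0.145 0.012] cab [ 0.593 -0.092  0.094] tin [0.67  0.165 0.041]
top rect ((604.9199829101562, -68.23980712890625), (243.7602081298828, 283.9889831542969), 2.4837534427642822) [[477.0, 68.0], [489.0, -215.0], [733.0, -205.0], [721.0, 79.0]] z 0.09325082326264383
wedge 402 ((498.3562927246094, 137.9368896484375), (50.92625427246094, 121.58409118652344), 10.1773099899292) [[463.0, 193.0], [484.0, 74.0], [534.0, 83.0], [513.0, 202.0]]
[[0.488, 0.074, 0.004], [0.495, 0.1, 0.005], [0.493, 0.112, 0.009], [0.497, 0.121, 0.012], [0.498, 0.129, 0.014], [0.48, 0.136, 0.013], [0.474, 0.143, 0.014], [0.519, 0.149, 0.012], [0.509, 0.156, 0.015], [0.47, 0.162, 0.007], [0.477, 0.169, 0.019], [0.492, 0.174, 0.017], [0.502, 0.18, 0.017], [0.467, 0.187, 0.018], [0.495, 0.193, 0.019]]
red [314. 163.] 242 [0.699 0.313 0.012]
red [231. 207.] 463 [0.367 0.216 0.011]
red [265. 252.] 637 [ 0.369 -0.005  0.012]
```

Emit:
move_arm([
  [-1, -0.7, 0, 0],
  [-1, -0.7, 0, 0],
  [-1, -0.7, 0, 0],
  [-1, -0.7, 0, 0],
  [-1, -0.7, 0, 0],
  [-1, -0.7, 0, 0],
  [-1, -0.7, 0, 0],
  [-1, -0.7, 0, 0],
  [-1, -0.7, 0, 0],
  [-1, -0.7, 0, 0],
], gripper=0.4)

```text
clock: 1.1
tool_pos: [0.3096, 0.423, 0.2038]
eef_rot: [0.119, 0.993, -0.0, -0.0]
wrist_force: [0.3, 0.2, 0.1]
opening: 0.0255
```

Emit:
move_arm([
  [-1, -0.7, 0, 0],
  [-1, -0.7, 0, 0],
  [-1, -0.7, 0, 0],
  [-1, -0.7, 0, 0],
  [-1, -0.7, 0, 0],
  [-1, -0.7, 0, 0],
  [-1, -0.7, 0, 0],
  [-1, -0.7, 0, 0],
  [0, 0, 0, 1],
  [0, 0, 0, 1],
])

```text
clock: 2.1
tool_pos: [0.4384, 0.2763, 0.2038]
eef_rot: [0.26, 0.966, -0.0, -0.0]
wrist_force: [-0.3, 0.9, -0.6]
opening: 0.0257
```

Emit:
move_arm([
  [0, 0, 0, 1],
  [0, 0, 0, 1],
  [0, 0, 0, 1],
  [0, 0, 0, 1],
  [0, 0, 0, 1],
  [0, 0, 0, 1],
  [0, 0, 0, 0.3],
  [0, 0, 0, 0],
])

```text
clock: 2.9
tool_pos: [0.4378, 0.2773, 0.2038]
eef_rot: [0.643, 0.765, -0.0, 0.0]
wrist_force: [-0.7, 0.3, 0.7]
opening: 0.0253
```

```bash
cat >> h.py <<'E'
from scipy.spatial.transform import Rotation as R
def wristT():
    o=arm.get_obs();T=np.eye(4);T[:3,:3]=R.from_quat(o['eef_rot']).as_matrix();T[:3,3]=o['tool_pos']
    return T@np.array(optics.calibration('wrist')['tool_from_camera'])
def wcloud(f=None):
    T=wristT();p,d=snap('wrist',f);K=np.array(optics.calibration('wrist')['K'])
    v,u=np.mgrid[:d.shape[0],:d.shape[1]]
    P=np.stack([(u-K[0,2])/K[0,0]*d,-(v-K[1,2])/K[1,1]*d,-d],-1)
    W=P@T[:3,:3].T+T[:3,3];W[d==0]=np.nan
    return p,d,W
def st():
    o=arm.get_obs();M=R.from_quat(o['eef_rot']).as_matrix()
    print('t',o['clock'],'tcp',np.round(o['tool_pos'],4),'F',np.round(o['wrist_force'],2),'open',np.round(o['opening'],4),'xang',np.degrees(np.arctan2(M[1,0],M[0,0])).round(2),'M',M.round(3).tolist())
E
python3 - <<'E'
from h import *
st();print(np.round(arm.get_obs()['joint_positions'],2))
p,d,W=wcloud('w1.png');np.savez('w1.npz',p=p,d=d,W=W)
hsv=cv2.cvtColor(p,cv2.COLOR_BGR2HSV)
m=cv2.inRange(hsv,(8,60,90),(25,255,255));k,l,s,c=cv2.connectedComponentsWithStats(m)
for i in range(1,k):
    if s[i,4]>300:
        q=W[l==i];q=q[np.isfinite(q[:,0])];r=cv2.minAreaRect(q[:,:2].astype(np.float32)*1000);print(c[i],s[i],r,cv2.boxPoints(r).round(0).tolist(),np.median(q,0))
E
```

```text
t 2.9 tcp [0.4378 0.2773 0.2038] F [-0.74  0.26  0.68] open 0.0253 xang 99.9 M [[-0.172, 0.985, -0.0], [0.985, 0.172, -0.0], [-0.0, -0.0, -1.0]]
[-0.93  0.37  0.33  1.89 -0.15  0.91 -0.36]
[427.19432918  34.64868603] [ 380    0   88   80 1446] ((518.4799194335938, 416.53961181640625), (84.3049545288086, 70.56546020507812), 10.708995819091797) [[471.0, 443.0], [484.0, 374.0], [566.0, 390.0], [553.0, 459.0]] [0.52334086 0.42292615 0.00517302]
[339.56409091 274.55136364] [ 324  237   45   87 2200] ((490.1358642578125, 184.462158203125), (52.821964263916016, 223.76699829101562), 9.488637924194336) [[446.0, 290.0], [483.0, 70.0], [535.0, 78.0], [498.0, 299.0]] [0.48577375 0.15890667 0.01260426]
```

View pics/w1.png

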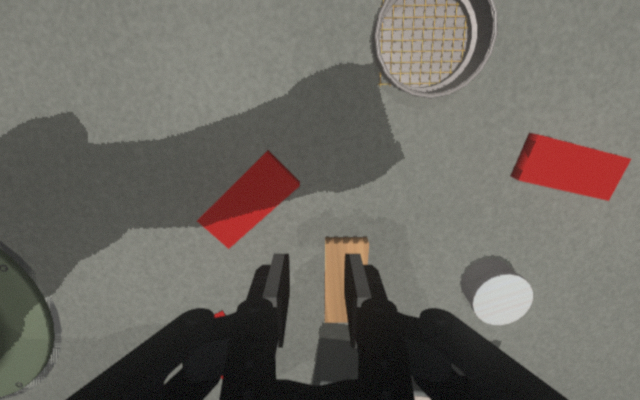

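The wrist view shows the wedge at (346,280) with its thick end at row ~237, the sieve at (435,40), the tin at (502,298) and a red block at (250,198). The way in behind the thick end is clear.

Run:
```python
from h import *
z=np.load('w1.npz');p,W=z['p'],z['W']
hsv=cv2.cvtColor(p,cv2.COLOR_BGR2HSV)
m=(cv2.inRange(hsv,(8,60,90),(25,255,255))>0)&(W[...,2]<.025)&(W[...,2]>.005)&(W[...,1]<.25)
m=cv2.morphologyEx(m.astype(np.uint8),cv2.MORPH_OPEN,np.ones((3,3)))>0
q=W[m];r=cv2.minAreaRect(q[:,:2].astype(np.float32)*1000);print(r,cv2.boxPoints(r).round(0).tolist(),m.sum())
for row in range(236,330,8):
    u=np.where(m[row])[0]
    if len(u): print(row,u.min(),u.max(),W[row,u.min()].round(4),W[row,u.max()].round(4))
# side rays -> thickness model z=2..18 check
z=np.load('side1.npz');p,W=z['p'],z['W'];hsv=cv2.cvtColor(p,cv2.COLOR_BGR2HSV)
m=(cv2.inRange(hsv,(8,80,120),(25,255,255))>0)&(W[...,1]>.06)&(W[...,1]<.25)&(W[...,0]<.56)&(W[...,0]>.44)
q=W[m&(W[...,2]>.002)];
A=np.c_[q[:,:2],np.ones(len(q))];print('plane',np.linalg.lstsq(A,q[:,2],rcond=None)[0])
for lo in np.arange(.075,.21,.02):
    b=q[(q[:,1]>=lo)&(q[:,1]<lo+.02)]
    if len(b): print(lo.round(3),len(b),b[:,0].min().round(4),b[:,0].max().round(4),np.median(b[:,2]).round(4))
```

```text
((495.56048583984375, 147.73699951171875), (49.64441680908203, 100.4942855834961), 10.544906616210938) [[462.0, 193.0], [480.0, 94.0], [529.0, 103.0], [511.0, 202.0]] 1781
244 325 368 [0.4622 0.1912 0.0191] [0.5107 0.1991 0.018 ]
252 325 366 [0.4643 0.1803 0.0171] [0.511  0.188  0.0162]
260 325 367 [0.4664 0.1689 0.0147] [0.5145 0.178  0.016 ]
268 325 343 [0.4684 0.1583 0.0144] [0.4892 0.1622 0.0149]
276 325 343 [0.4705 0.147  0.0132] [0.4918 0.1504 0.0127]
284 325 343 [0.4728 0.1346 0.0106] [0.4943 0.1385 0.0109]
292 325 343 [0.4752 0.122  0.0083] [0.4967 0.127  0.0101]
300 325 344 [0.4776 0.1093 0.0063] [0.5009 0.1137 0.0067]
308 327 345 [0.4822 0.0981 0.0062] [0.5042 0.1032 0.0079]
plane [ 0.04233258  0.12453789 -0.02670163]
0.075 17 0.4818 0.4919 0.0052
0.095 40 0.4776 0.5027 0.007
0.115 67 0.4737 0.5123 0.0101
0.135 88 0.4711 0.5213 0.0125
0.155 94 0.4661 0.5186 0.0147
0.175 82 0.4635 0.5144 0.0176
0.195 4 0.4914 0.5133 0.0181
```

Emit:
move_arm([
  [0, 0, 0, 0.96],
  [-1, -0.2, 1, 0],
  [-1, -0.2, 1, 0],
  [-1, -0.2, 1, 0],
  [-1, -0.2, 1, 0],
  [-0.68, -0.12, 1, 0],
  [0, 0, 1, 0],
  [0, 0, 1, 0],
  [0, 0, 1, 0],
  [0, 0, 1, 0],
])

```text
clock: 3.95
tool_pos: [0.4233, 0.183, 0.0232]
eef_rot: [0.693, 0.721, 0.0, -0.0]
wrist_force: [-0.4, 0.0, 0.2]
opening: 0.0259
```

Emit:
move_arm([
  [0, 0, 0.7, 0],
  [0, 0, 0.1, 0],
  [0, 0, 0, 0],
  [0, 0, 0, 0],
])

```text
clock: 4.35
tool_pos: [0.4236, 0.1831, 0.0086]
eef_rot: [0.693, 0.721, 0.0, 0.0]
wrist_force: [-0.2, 0.2, -0.4]
opening: 0.0256
```

```bash
cat >> h.py <<'E'
def wedge(name=None):
    p,d,W=wcloud(name);hsv=cv2.cvtColor(p,cv2.COLOR_BGR2HSV)
    m=(cv2.inRange(hsv,(8,60,90),(25,255,255))>0)&(W[...,2]<.027)&(W[...,2]>.004)&(W[...,1]<.25)&(W[...,0]<.56)&(W[...,0]>.42)
    m=cv2.morphologyEx(m.astype(np.uint8),cv2.MORPH_OPEN,np.ones((3,3)))>0
    if m.sum()>50:
        r=cv2.minAreaRect(W[m][:,:2].astype(np.float32)*1000);print('wrist wedge',r,cv2.boxPoints(r).round(0).tolist(),m.sum())
    return p,d,W,m
def sidewedge(n='side',name=None):
    p,d=snap(n,name);W=cloud(n,d);hsv=cv2.cvtColor(p,cv2.COLOR_BGR2HSV)
    m=(cv2.inRange(hsv,(8,80,100),(25,255,255))>0)&(W[...,1]>.0)&(W[...,1]<.25)&(W[...,0]<.56)&(W[...,0]>.42)&(W[...,2]<.03)
    if m.sum()>20:
        r=cv2.minAreaRect(W[m][:,:2].astype(np.float32)*1000);print(n,'wedge',r,cv2.boxPoints(r).round(0).tolist(),m.sum())
    t=(abs(W[...,2]-.092)<.012)&(abs(W[...,0]-.604)<.1)&(abs(W[...,1]+.068)<.12);q=W[t]
    c=np.linalg.lstsq(np.c_[q[:,:2]-[.604,-.068],np.ones(len(q))],q[:,2],rcond=None)[0];print('top plane',c.round(4))
    return p,W
E
python3 - <<'E'
from h import *
st();wedge('w2.png');sidewedge()
E
```

```text
t 4.35 tcp [0.4236 0.1831 0.0086] F [-0.24  0.16 -0.41] open 0.0256 xang 92.26 M [[-0.039, 0.999, 0.001], [0.999, 0.039, 0.0], [0.0, 0.001, -1.0]]
wrist wedge ((496.12933349609375, 143.66200256347656), (50.93090057373047, 109.00896453857422), 10.292421340942383) [[461.0, 193.0], [481.0, 85.0], [531.0, 95.0], [511.0, 202.0]] 8962
side wedge ((497.30181884765625, 133.184814453125), (51.278568267822266, 130.00506591796875), 7.977861404418945) [[463.0, 194.0], [481.0, 65.0], [532.0, 72.0], [514.0, 201.0]] 401
top plane [0.0025 0.0002 0.0935]
```

View pics/w2.png

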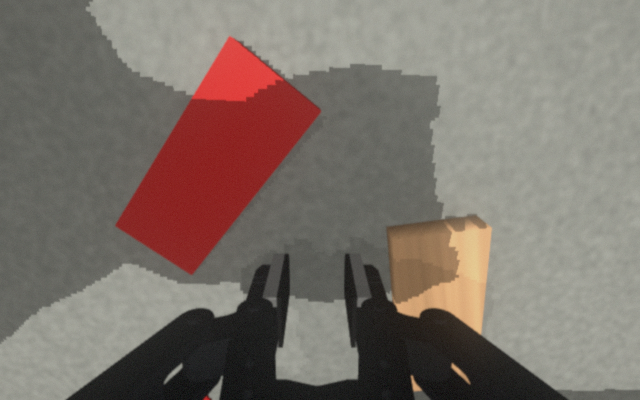

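The wrist view shows the right finger at (370,285) just left of the wedge's side (388,240), and the red block well clear at left. I'll nudge +x.

Emit:
move_arm([
  [0, 0.1, 0, 0],
  [0, 0.1, 0, 0],
  [0, 0.1, 0, 0],
  [0, 0.1, 0, 0],
  [0, 0.1, 0, 0],
  [0, 0, 0, 0],
])

```text
clock: 5.05
tool_pos: [0.4336, 0.1833, 0.008]
eef_rot: [0.693, 0.721, 0.0, 0.0]
wrist_force: [0.4, 0.3, -0.5]
opening: 0.0262
```

Run:
```python
from h import *
st();wedge()
```

```text
t 5.05 tcp [0.4336 0.1833 0.008 ] F [ 0.44  0.34 -0.5 ] open 0.0262 xang 92.23 M [[-0.039, 0.999, 0.0], [0.999, 0.039, -0.0], [-0.0, 0.0, -1.0]]
wrist wedge ((495.63568115234375, 145.2360076904297), (50.37531661987305, 105.61943054199219), 10.285386085510254) [[461.0, 193.0], [480.0, 89.0], [530.0, 98.0], [511.0, 202.0]] 8135
```

Emit:
move_arm([
  [0, 0.1, 0, 0],
  [0, 0.1, 0, 0],
  [0, 0.1, 0, 0],
  [0, 0.1, 0, 0],
  [0, 0.1, 0, 0],
  [0, 0, 0, 0],
])

```text
clock: 5.7
tool_pos: [0.4436, 0.1838, 0.008]
eef_rot: [0.693, 0.721, 0.0, 0.0]
wrist_force: [0.6, 0.5, 0.7]
opening: 0.026
```

Run:
```python
from h import *
st();wedge()
```

```text
t 5.7 tcp [0.4436 0.1838 0.008 ] F [0.55 0.49 0.73] open 0.026 xang 92.22 M [[-0.039, 0.999, 0.0], [0.999, 0.039, 0.0], [0.0, 0.0, -1.0]]
wrist wedge ((491.57098388671875, 168.56915283203125), (50.339988708496094, 58.056190490722656), 10.479804992675781) [[462.0, 193.0], [472.0, 135.0], [522.0, 145.0], [511.0, 202.0]] 7018
```

Emit:
move_arm([
  [0, 0.1, 0, 0],
  [0, 0.1, 0, 0],
  [0, 0.1, 0, 0],
  [0, 0.1, 0, 0],
  [0, 0, 0, 0],
])

```text
clock: 6.25
tool_pos: [0.4516, 0.1841, 0.008]
eef_rot: [0.693, 0.721, 0.0, 0.0]
wrist_force: [0.1, 0.5, 0.5]
opening: 0.0257
```

Run:
```python
from h import *
st();wedge()
```

```text
t 6.25 tcp [0.4516 0.1841 0.008 ] F [0.06 0.48 0.48] open 0.0257 xang 92.23 M [[-0.039, 0.999, 0.0], [0.999, 0.039, 0.0], [0.0, 0.0, -1.0]]
wrist wedge ((495.05047607421875, 148.51402282714844), (50.18953323364258, 98.82282257080078), 10.247588157653809) [[462.0, 193.0], [479.0, 95.0], [529.0, 104.0], [511.0, 202.0]] 6334
```

Run:
```python
from h import *
p,d,W,m=wedge()
b,_=snap('side');
cv2.imwrite('pics/c3.png',np.hstack([cv2.resize(p[150:400,240:540],(480,400)),cv2.resize(b[150:280,200:330],(320,400))[:, :320]]))
```

```text
wrist wedge ((494.7786865234375, 150.1448974609375), (50.23402404785156, 96.2096939086914), 10.263169288635254) [[461.0, 193.0], [479.0, 98.0], [528.0, 107.0], [511.0, 202.0]] 6299
```

View pics/c3.png

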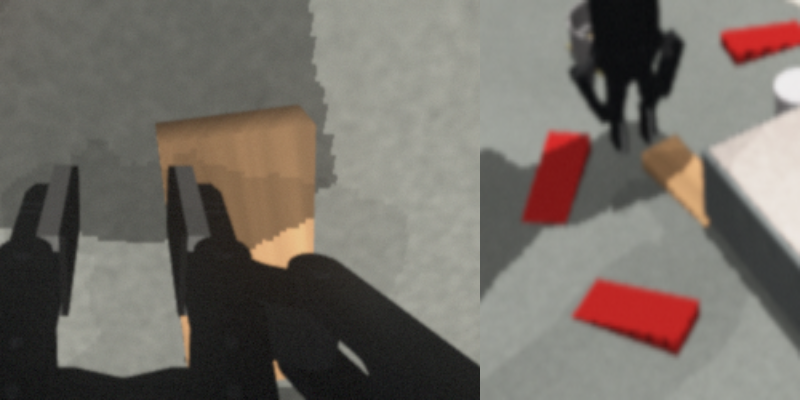

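The wrist crop shows the right fingertip (185,180 in the crop) seeming to sit over the wedge's left edge. The side crop shows it just above or behind the wedge's corner, so I'll check the real tip height by depth.

Run:
```python
from h import *
for n in('side','scene'):
    p,d=snap(n);W=cloud(n,d)
    dark=p.max(2)<70
    m=dark&(abs(W[...,0]-.4516)<.05)&(abs(W[...,1]-.184)<.05)&(W[...,2]<.06)&(W[...,2]>.004)
    q=W[m];print(n,m.sum())
    for a in q[q[:,2].argsort()][:10]:print(a.round(4))
p,d,W=wcloud()
for r in (258,265,275,290): print([ (u,W[r,u].round(3).tolist()) for u in (285,346,352,358,364)])
```

```text
side 65
[0.4668 0.191  0.0373]
[0.4668 0.1843 0.0377]
[0.4666 0.177  0.0386]
[0.4679 0.1863 0.0396]
[0.4683 0.174  0.0397]
[0.4675 0.1787 0.0407]
[0.4662 0.1889 0.0422]
[0.4384 0.1757 0.0424]
[0.4656 0.1943 0.0428]
[0.4684 0.1735 0.0434]
scene 32
[0.4351 0.1739 0.0385]
[0.4372 0.177  0.0389]
[0.4726 0.1841 0.0398]
[0.4417 0.1832 0.0399]
[0.4358 0.1862 0.0402]
[0.4408 0.1794 0.0403]
[0.4356 0.182  0.0412]
[0.4718 0.1929 0.0415]
[0.4705 0.1851 0.0427]
[0.474  0.1874 0.0442]
[(285, [0.437, 0.194, 0.044]), (346, [0.463, 0.195, 0.043]), (352, [0.466, 0.196, 0.044]), (358, [0.468, 0.196, 0.044]), (364, [0.476, 0.181, 0.017])]
[(285, [0.437, 0.195, 0.051]), (346, [0.463, 0.193, 0.045]), (352, [0.465, 0.196, 0.05]), (358, [0.468, 0.195, 0.05]), (364, [0.472, 0.191, 0.042])]
[(285, [0.438, 0.193, 0.056]), (346, [0.463, 0.188, 0.046]), (352, [0.464, 0.195, 0.058]), (358, [0.467, 0.195, 0.057]), (364, [0.469, 0.195, 0.058])]
[(285, [0.438, 0.187, 0.057]), (346, [0.464, 0.182, 0.049]), (352, [0.463, 0.196, 0.069]), (358, [0.466, 0.196, 0.069]), (364, [0.468, 0.196, 0.069])]
```

Run:
```python
from h import *
print(arm.tcp_to_grasp, optics.calibration('wrist')['tool_from_camera'])
for n in('side','scene'):
    p,d=snap(n);W=cloud(n,d)
    m=(abs(W[...,0]-.4516)<.035)&(abs(W[...,1]-.184)<.03)&(W[...,2]<.06)&(W[...,2]>.02)
    q=W[m];print(n,m.sum(),np.histogram(q[:,2],np.arange(.02,.061,.004)))
p,d,W=wcloud()
for u in (348,356): print([(r,W[r,u].round(3).tolist(),p[r,u].tolist()) for r in range(244,262,2)])
st()
```

```text
0.0187 [[ 7.48204416e-04  9.47221410e-01  3.20579226e-01  8.24229384e-02]
 [ 9.99999530e-01 -5.10923988e-04 -8.24276504e-04 -6.02770147e-04]
 [-6.16980735e-04  3.20579692e-01 -9.47221347e-01 -1.70208012e-01]
 [ 0.00000000e+00  0.00000000e+00  0.00000000e+00  1.00000000e+00]]
side 91 (array([10,  0,  0,  1,  7,  9, 14, 16, 18, 16]), array([0.02 , 0.024, 0.028, 0.032, 0.036, 0.04 , 0.044, 0.048, 0.052,
       0.056, 0.06 ]))
scene 53 (array([ 2,  0,  0,  0,  7,  7,  8,  9, 12,  8]), array([0.02 , 0.024, 0.028, 0.032, 0.036, 0.04 , 0.044, 0.048, 0.052,
       0.056, 0.06 ]))
[(244, [0.467, 0.19, 0.018], [85, 117, 151]), (246, [0.467, 0.189, 0.018], [80, 108, 140]), (248, [0.467, 0.187, 0.018], [76, 106, 138]), (250, [0.467, 0.186, 0.017], [78, 107, 137]), (252, [0.467, 0.185, 0.018], [74, 103, 129]), (254, [0.465, 0.195, 0.039], [45, 53, 62]), (256, [0.464, 0.195, 0.042], [36, 39, 42]), (258, [0.464, 0.196, 0.044], [31, 34, 36]), (260, [0.464, 0.195, 0.046], [28, 31, 31])]
[(244, [0.471, 0.19, 0.018], [74, 102, 132]), (246, [0.471, 0.188, 0.017], [75, 100, 131]), (248, [0.471, 0.187, 0.018], [73, 100, 129]), (250, [0.471, 0.186, 0.017], [76, 102, 130]), (252, [0.471, 0.185, 0.017], [75, 100, 125]), (254, [0.468, 0.196, 0.04], [73, 80, 85]), (256, [0.468, 0.195, 0.042], [77, 80, 84]), (258, [0.468, 0.195, 0.044], [78, 81, 82]), (260, [0.467, 0.195, 0.045], [78, 82, 84])]
t 6.7 tcp [0.4512 0.1841 0.008 ] F [0.25 0.05 0.4 ] open 0.0259 xang 92.24 M [[-0.039, 0.999, -0.0], [0.999, 0.039, -0.0], [-0.0, -0.0, -1.0]]
```

All three cameras put the tips at z≈38 mm while the reported TCP is at 8 mm, and the finger passed over the wedge without contact. So the real tips sit ~30 mm above the reported TCP. I'll back off and go lower gently, watching force.

Emit:
move_arm([
  [0, -0.4, 0, 0],
  [0, -0.3, 0, 0],
  [0, 0, 0.3, 0],
  [0, 0, 0.3, 0],
  [0, 0, 0, 0],
])

```text
clock: 7.2
tool_pos: [0.437, 0.1834, -0.0049]
eef_rot: [0.693, 0.721, -0.0, -0.0]
wrist_force: [0.5, 0.0, 0.1]
opening: 0.0253
```

Run:
```python
from h import *
st()
for n in('side','scene'):
    p,d=snap(n);W=cloud(n,d)
    m=(abs(W[...,0]-.437)<.035)&(abs(W[...,1]-.184)<.03)&(W[...,2]<.06)&(W[...,2]>.008)&(p.max(2)<90)&(W[...,0]<.46)
    q=W[m];print(n,m.sum(),np.histogram(q[:,2],np.arange(.008,.061,.004)))
```

```text
t 7.2 tcp [ 0.437   0.1834 -0.0049] F [0.53 0.04 0.08] open 0.0253 xang 92.24 M [[-0.039, 0.999, -0.001], [0.999, 0.039, -0.001], [-0.001, -0.001, -1.0]]
side 111 (array([ 0,  0,  0,  0,  6, 11, 11, 15, 14, 14, 14, 13, 13]), array([0.008, 0.012, 0.016, 0.02 , 0.024, 0.028, 0.032, 0.036, 0.04 ,
       0.044, 0.048, 0.052, 0.056, 0.06 ]))
scene 53 (array([ 0,  0,  0,  0,  7,  5,  4,  6, 10,  3,  4,  8,  6]), array([0.008, 0.012, 0.016, 0.02 , 0.024, 0.028, 0.032, 0.036, 0.04 ,
       0.044, 0.048, 0.052, 0.056, 0.06 ]))
```

Emit:
move_arm([
  [0, 0, 0.3, 0],
  [0, 0, 0.3, 0],
  [0, 0, 0.3, 0],
  [0, 0, 0, 0],
])

```text
clock: 7.7
tool_pos: [0.4369, 0.1833, -0.0229]
eef_rot: [0.693, 0.721, -0.001, -0.0]
wrist_force: [0.0, -0.6, -0.7]
opening: 0.0253
```

Emit:
move_arm([
  [0, 0.1, 0, 0],
  [0, 0.1, 0, 0],
  [0, 0.1, 0, 0],
  [0, 0.1, 0, 0],
  [0, 0, 0, 0],
])

```text
clock: 8.2
tool_pos: [0.4456, 0.1839, -0.0219]
eef_rot: [0.693, 0.721, 0.0, 0.0]
wrist_force: [-0.4, 0.0, 0.4]
opening: 0.0257
```

Run:
```python
from h import *
st();wedge()
```

```text
t 8.2 tcp [ 0.4456  0.1839 -0.0219] F [-0.42  0.05  0.44] open 0.0257 xang 92.23 M [[-0.039, 0.999, 0.0], [0.999, 0.039, 0.0], [0.0, 0.0, -1.0]]
wrist wedge ((499.3984375, 151.66986083984375), (50.7061653137207, 90.33806610107422), 3.9859304428100586) [[471.0, 195.0], [477.0, 105.0], [528.0, 108.0], [522.0, 198.0]] 7256
```

Emit:
move_arm([
  [0, -0.2, 0, 0],
  [0, 0, -1, 0],
  [0, 0, -0.5, 0],
  [0.8, 0.9, 0, 0],
  [0.8, 0.9, 0, 0],
  [0, 1, 0, 0],
  [0, 0.03, 0.9, 0],
  [0, 0, 0.6, 0],
  [0, 0, 0, 0],
])

```text
clock: 9.15
tool_pos: [0.4952, 0.2173, -0.0234]
eef_rot: [0.693, 0.721, -0.001, -0.0]
wrist_force: [-0.3, 0.2, 0.3]
opening: 0.0257
```

Run:
```python
from h import *
st();wedge('w4.png');p,W=sidewedge()
```

```text
t 9.15 tcp [ 0.4952  0.2173 -0.0234] F [-0.3   0.24  0.28] open 0.0257 xang 92.24 M [[-0.039, 0.999, -0.003], [0.999, 0.039, -0.001], [-0.001, -0.003, -1.0]]
wrist wedge ((496.08929443359375, 176.84938049316406), (39.97925567626953, 39.70219039916992), 3.8448574542999268) [[475.0, 195.0], [477.0, 156.0], [517.0, 158.0], [515.0, 198.0]] 5135
side wedge ((502.3647155761719, 131.66116333007812), (51.65293502807617, 131.58737182617188), 3.4353065490722656) [[473.0, 196.0], [481.0, 64.0], [532.0, 68.0], [524.0, 199.0]] 394
top plane [ 0.0026 -0.0001  0.0934]
```

View pics/w4.png

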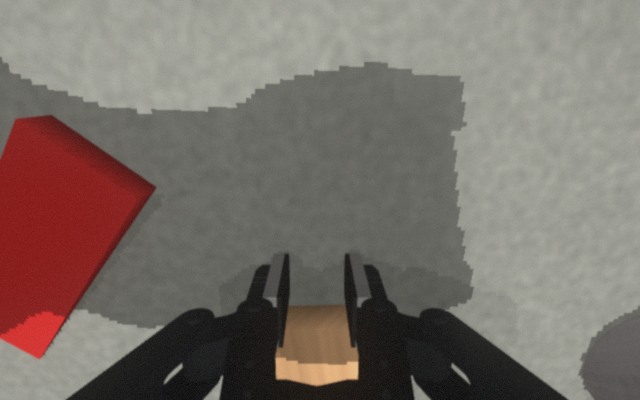

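The wrist view shows the fingers (285,280 and 350,280) centred behind the wedge's thick end (318,303), with the red block clear at left.

Emit:
move_arm([
  [-0.3, 0, 0, 0],
  [-0.3, 0, 0, 0],
  [-0.2, 0, 0, 0],
  [-0.2, 0, 0, 0],
  [-0.2, 0, 0, 0],
  [-0.2, 0, 0, 0],
  [-0.2, 0, 0, 0],
  [-0.1, 0, 0, 0],
  [0, 0, 0, 0],
])

```text
clock: 10.15
tool_pos: [0.4979, 0.1835, -0.022]
eef_rot: [0.693, 0.721, -0.0, 0.0]
wrist_force: [-0.1, 0.4, -0.1]
opening: 0.0254
```

Run:
```python
from h import *
st();wedge();sidewedge()
```

```text
t 10.15 tcp [ 0.4979  0.1835 -0.022 ] F [-0.13  0.38 -0.1 ] open 0.0254 xang 92.21 M [[-0.039, 0.999, -0.0], [0.999, 0.039, -0.0], [-0.0, -0.0, -1.0]]
wrist wedge ((498.81500244140625, 146.29202270507812), (40.92247009277344, 53.32887649536133), 2.500194787979126) [[477.0, 172.0], [480.0, 119.0], [520.0, 121.0], [518.0, 174.0]] 6216
side wedge ((485.2349853515625, 117.97003173828125), (127.35888671875, 47.76820373535156), 73.0045394897461) [[444.0, 64.0], [489.0, 50.0], [527.0, 172.0], [481.0, 186.0]] 333
top plane [0.0031 0.0001 0.0934]
```

Emit:
move_arm([
  [-0.1, 0, 0, 0],
  [-0.1, 0, 0, 0],
  [-0.1, 0, 0, 0],
])

```text
clock: 10.55
tool_pos: [0.4981, 0.1777, -0.022]
eef_rot: [0.693, 0.721, -0.0, 0.0]
wrist_force: [0.8, 0.5, 0.5]
opening: 0.0255
```

Emit:
move_arm([
  [-0.1, 0, 0, 0],
  [-0.1, 0, 0, 0],
])

```text
clock: 10.75
tool_pos: [0.4983, 0.1737, -0.022]
eef_rot: [0.693, 0.721, -0.0, 0.0]
wrist_force: [0.3, 0.0, -0.5]
opening: 0.0256
```

Emit:
move_arm([
  [-0.1, 0, 0, 0],
  [-0.1, 0, 0, 0],
])

```text
clock: 10.95
tool_pos: [0.4985, 0.1697, -0.022]
eef_rot: [0.693, 0.721, -0.0, 0.0]
wrist_force: [-0.1, -0.1, 0.4]
opening: 0.0258
```

Emit:
move_arm([
  [-0.1, 0, 0, 0],
  [-0.1, 0, 0, 0],
])

```text
clock: 11.15
tool_pos: [0.4986, 0.1657, -0.022]
eef_rot: [0.693, 0.721, -0.0, 0.0]
wrist_force: [1.2, -0.1, -0.6]
opening: 0.0258
```

Emit:
move_arm([
  [-0.1, 0, 0, 0],
])

```text
clock: 11.25
tool_pos: [0.4987, 0.1638, -0.022]
eef_rot: [0.693, 0.721, 0.0, 0.0]
wrist_force: [0.6, -0.1, 0.1]
opening: 0.0255
```

Emit:
move_arm([
  [-0.1, 0, 0, 0],
])

```text
clock: 11.35
tool_pos: [0.4988, 0.1618, -0.022]
eef_rot: [0.693, 0.721, -0.0, 0.0]
wrist_force: [-0.7, 0.2, -0.8]
opening: 0.0255
```

Emit:
move_arm([
  [-0.1, 0, 0, 0],
])

```text
clock: 11.45
tool_pos: [0.4989, 0.1597, -0.022]
eef_rot: [0.693, 0.721, 0.0, 0.0]
wrist_force: [0.0, -0.2, -1.0]
opening: 0.0257
```

Run:
```python
from h import *
st();wedge();sidewedge()
```

```text
t 11.45 tcp [ 0.4989  0.1597 -0.022 ] F [ 0.05 -0.19 -0.99] open 0.0257 xang 92.24 M [[-0.039, 0.999, 0.0], [0.999, 0.039, -0.0], [-0.0, 0.0, -1.0]]
wrist wedge ((499.7192687988281, 122.77738189697266), (40.937774658203125, 53.377952575683594), 2.815328359603882) [[478.0, 148.0], [481.0, 95.0], [521.0, 97.0], [519.0, 150.0]] 6254
side wedge ((484.6093444824219, 90.83148193359375), (124.8879165649414, 39.645748138427734), 77.78751373291016) [[452.0, 34.0], [491.0, 26.0], [517.0, 148.0], [478.0, 156.0]] 263
top plane [0.0029 0.0006 0.0935]
```

Emit:
move_arm([
  [-0.1, 0, 0, 0],
])

```text
clock: 11.65
tool_pos: [0.4989, 0.1581, -0.022]
eef_rot: [0.693, 0.721, 0.0, -0.0]
wrist_force: [0.0, -0.3, 0.7]
opening: 0.0255
```

Emit:
move_arm([
  [-0.1, 0, 0, 0],
])

```text
clock: 11.75
tool_pos: [0.499, 0.1559, -0.022]
eef_rot: [0.693, 0.721, 0.0, -0.0]
wrist_force: [-0.2, 0.3, -0.8]
opening: 0.0256
```

Emit:
move_arm([
  [-0.1, 0, 0, 0],
])

```text
clock: 11.85
tool_pos: [0.499, 0.1537, -0.022]
eef_rot: [0.693, 0.721, -0.0, 0.0]
wrist_force: [-0.1, 0.3, -0.6]
opening: 0.0257
```

Emit:
move_arm([
  [-0.1, 0, 0, 0],
])

```text
clock: 11.95
tool_pos: [0.4992, 0.1517, -0.022]
eef_rot: [0.693, 0.721, -0.0, 0.0]
wrist_force: [-0.1, -1.0, -0.3]
opening: 0.0258
```

Emit:
move_arm([
  [-0.1, 0, 0, 0],
])

```text
clock: 12.05
tool_pos: [0.4993, 0.1497, -0.022]
eef_rot: [0.693, 0.721, 0.0, 0.0]
wrist_force: [-0.5, -0.2, -0.3]
opening: 0.0255
```

Run:
```python
from h import *
st();wedge();sidewedge()
```

```text
t 12.05 tcp [ 0.4993  0.1497 -0.022 ] F [-0.52 -0.21 -0.32] open 0.0255 xang 92.23 M [[-0.039, 0.999, 0.0], [0.999, 0.039, -0.0], [-0.0, 0.0, -1.0]]
wrist wedge ((500.5703125, 112.4605712890625), (41.034027099609375, 54.29018020629883), 1.559240698814392) [[479.0, 139.0], [481.0, 85.0], [522.0, 86.0], [520.0, 140.0]] 6254
side wedge ((484.8324890136719, 80.08008575439453), (124.41293334960938, 35.467952728271484), 80.13253784179688) [[457.0, 22.0], [492.0, 16.0], [513.0, 138.0], [478.0, 144.0]] 243
top plane [0.0031 0.0002 0.0934]
```

Emit:
move_arm([
  [-0.1, 0, 0, 0],
])

```text
clock: 12.25
tool_pos: [0.4993, 0.1481, -0.022]
eef_rot: [0.693, 0.721, 0.0, -0.0]
wrist_force: [1.1, 0.7, -0.6]
opening: 0.0257
```

Emit:
move_arm([
  [-0.1, 0, 0, 0],
])

```text
clock: 12.35
tool_pos: [0.4994, 0.1459, -0.022]
eef_rot: [0.693, 0.721, 0.0, 0.0]
wrist_force: [-0.2, -0.3, 0.3]
opening: 0.0261
```

Emit:
move_arm([
  [-0.05, 0, 0, 0],
])

```text
clock: 12.45
tool_pos: [0.4994, 0.1447, -0.022]
eef_rot: [0.693, 0.721, -0.0, 0.0]
wrist_force: [1.1, 0.4, 0.9]
opening: 0.0256
```

Emit:
move_arm([
  [-0.05, 0, 0, 0],
])

```text
clock: 12.55
tool_pos: [0.4995, 0.1438, -0.022]
eef_rot: [0.693, 0.721, -0.0, 0.0]
wrist_force: [-0.5, 0.6, 0.2]
opening: 0.0257
```

Emit:
move_arm([
  [-0.05, 0, 0, 0],
])

```text
clock: 12.65
tool_pos: [0.4995, 0.1429, -0.022]
eef_rot: [0.693, 0.721, 0.0, 0.0]
wrist_force: [0.9, 0.9, -0.2]
opening: 0.0251
```

Emit:
move_arm([
  [-0.05, 0, 0, 0],
])

```text
clock: 12.75
tool_pos: [0.4996, 0.1419, -0.022]
eef_rot: [0.693, 0.721, 0.0, 0.0]
wrist_force: [0.3, 0.0, 0.1]
opening: 0.0255
```

Emit:
move_arm([
  [-0.05, 0, 0, 0],
])

```text
clock: 12.85
tool_pos: [0.4996, 0.1409, -0.022]
eef_rot: [0.693, 0.721, -0.0, 0.0]
wrist_force: [0.6, 0.5, -0.4]
opening: 0.0254
```

Emit:
move_arm([
  [-0.05, 0, 0, 0],
])

```text
clock: 12.95
tool_pos: [0.4996, 0.1399, -0.022]
eef_rot: [0.693, 0.721, -0.0, -0.0]
wrist_force: [0.6, 0.7, -0.3]
opening: 0.0255
```

Run:
```python
from h import *
st();wedge('w5.png');p,W=sidewedge()
m=(abs(W[...,2]-0.092)<.008)
k,l,s,c=cv2.connectedComponentsWithStats(m.astype(np.uint8));L=l==l[215,360]
r=cv2.minAreaRect(W[L][:,:2].astype(np.float32)*1000);print('top',r,cv2.boxPoints(r).round(0).tolist())
a=np.load('side1.npz')['p'];d=cv2.absdiff(a,p).max(2)
cv2.imwrite('pics/s5.png',cv2.resize(p[140:290,200:440],(800,500)))
```

```text
t 12.95 tcp [ 0.4996  0.1399 -0.022 ] F [ 0.57  0.67 -0.34] open 0.0255 xang 92.24 M [[-0.039, 0.999, -0.0], [0.999, 0.039, -0.0], [-0.0, -0.0, -1.0]]
wrist wedge ((500.74664306640625, 103.15708923339844), (40.89451599121094, 53.133811950683594), 1.8591718673706055) [[479.0, 129.0], [481.0, 76.0], [522.0, 77.0], [520.0, 130.0]] 6252
side wedge ((484.916748046875, 67.7565689086914), (121.05399322509766, 28.236204147338867), 83.40450286865234) [[464.0, 9.0], [492.0, 6.0], [506.0, 126.0], [478.0, 130.0]] 218
top plane [ 0.0032 -0.0001  0.0934]
top ((606.1140747070312, -68.10820007324219), (243.81309509277344, 284.92291259765625), 2.363002300262451) [[478.0, 69.0], [490.0, -215.0], [734.0, -205.0], [722.0, 79.0]]
```

View pics/s5.png

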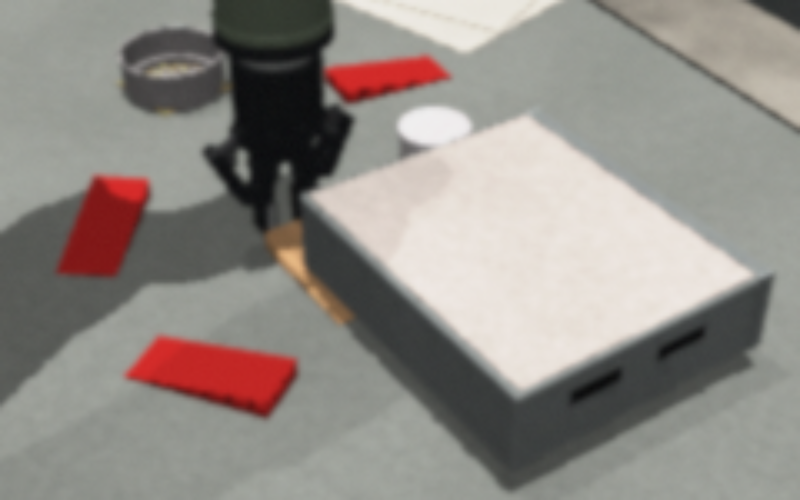

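The side crop shows the wedge going in under the right corner at (310,270), fingers behind it and the cabinet unmoved. I'll keep driving in small steps.

Emit:
move_arm([
  [-0.05, 0, 0, 0],
])

```text
clock: 13.15
tool_pos: [0.4997, 0.1391, -0.022]
eef_rot: [0.693, 0.721, 0.0, -0.0]
wrist_force: [0.3, 0.1, 0.9]
opening: 0.0258
```

Emit:
move_arm([
  [-0.05, 0, 0, 0],
])

```text
clock: 13.25
tool_pos: [0.4997, 0.1381, -0.022]
eef_rot: [0.693, 0.721, 0.0, -0.0]
wrist_force: [0.3, 1.5, -0.5]
opening: 0.0256
```

Emit:
move_arm([
  [-0.05, 0, 0, 0],
])

```text
clock: 13.35
tool_pos: [0.4997, 0.1372, -0.022]
eef_rot: [0.693, 0.721, 0.0, -0.0]
wrist_force: [0.1, 3.2, 0.4]
opening: 0.0256
```

Emit:
move_arm([
  [-0.05, 0, 0, 0],
])

```text
clock: 13.45
tool_pos: [0.4998, 0.1363, -0.022]
eef_rot: [0.693, 0.721, 0.0, -0.0]
wrist_force: [-0.2, 4.3, -1.2]
opening: 0.0256
```

Emit:
move_arm([
  [0, 0, 0, 0],
  [0, 0, 0, 0],
])

```text
clock: 13.65
tool_pos: [0.4998, 0.1361, -0.022]
eef_rot: [0.693, 0.721, 0.0, -0.0]
wrist_force: [0.2, 3.9, 0.5]
opening: 0.0258
```

Run:
```python
from h import *
st();wedge();p,W=sidewedge()
m=(abs(W[...,2]-0.092)<.008)
k,l,s,c=cv2.connectedComponentsWithStats(m.astype(np.uint8));L=l==l[215,360]
r=cv2.minAreaRect(W[L][:,:2].astype(np.float32)*1000);print('top',r,cv2.boxPoints(r).round(0).tolist())
st()
```

```text
t 13.65 tcp [ 0.4998  0.1361 -0.022 ] F [0.21 3.88 0.52] open 0.0258 xang 92.24 M [[-0.039, 0.999, 0.0], [0.999, 0.039, 0.0], [0.0, 0.0, -1.0]]
wrist wedge ((501.55352783203125, 99.16952514648438), (40.87397766113281, 53.959693908691406), 0.1735726147890091) [[481.0, 126.0], [481.0, 72.0], [522.0, 72.0], [522.0, 126.0]] 6266
side wedge ((487.04437255859375, 73.09547424316406), (137.6871337890625, 26.459186553955078), 87.00779724121094) [[470.0, 5.0], [497.0, 4.0], [504.0, 141.0], [477.0, 143.0]] 217
top plane [0.0023 0.0008 0.0935]
top ((605.2102661132812, -68.5252685546875), (242.92933654785156, 282.2978210449219), 2.293574810028076) [[478.0, 68.0], [489.0, -214.0], [732.0, -205.0], [721.0, 77.0]]
t 13.75 tcp [ 0.4998  0.136  -0.022 ] F [-0.54  3.86 -0.52] open 0.0255 xang 92.24 M [[-0.039, 0.999, 0.0], [0.999, 0.039, 0.0], [0.0, 0.0, -1.0]]
```

The wedge is snug, holding ~3.9 N. The cabinet outline is unchanged within ~1 mm. Next I'll back off, rise, shut the fingers and go above the corner.

Emit:
move_arm([
  [0.2, 0, 0, 0],
  [0.5, 0, 0, 0],
  [0.5, 0, 0, 0],
  [0, 0, -1, 0],
  [0, 0, -1, 0],
  [0, 0, -1, 0],
  [0, 0, -1, 0],
  [0, 0, -1, 0],
  [0, 0, -1, 0],
  [0, 0, -1, 0],
])

```text
clock: 14.75
tool_pos: [0.4986, 0.1608, 0.1188]
eef_rot: [0.693, 0.721, -0.0, -0.0]
wrist_force: [0.1, 0.5, -0.7]
opening: 0.0252
```

Emit:
move_arm([
  [0, 0, -0.5, 0],
  [-1, 0, 0, 0],
  [-1, 0, 0, 0],
  [-1, 0, 0, 0],
  [-1, 0, 0, 0],
  [-1, 0, 0, 0],
  [-0.75, 0, 0, 0],
  [0, 0, 0, 0],
  [0, 0, 0, 0],
], gripper=1)

```text
clock: 15.65
tool_pos: [0.5033, 0.0456, 0.1278]
eef_rot: [0.693, 0.721, 0.0, -0.0]
wrist_force: [0.4, 0.6, 0.3]
opening: -0.0003
```

Run:
```python
from h import *
st();wedge();p,W=sidewedge()
q,d=snap('scene','sc6.png');W2=cloud('scene',d)
for P,V in((p,W),(q,W2)):
    m=(abs(V[...,0]-.504)<.04)&(abs(V[...,1]-.044)<.04)&(V[...,2]>.1)&(V[...,2]<.17)
    print(m.sum(),np.sort(V[m][:,2])[:8].round(4),np.median(V[m][np.argsort(V[m][:,2])[:20]],0).round(4))
cv2.imwrite('pics/c6.png',np.hstack([cv2.resize(p[120:270,200:350],(400,400)),cv2.resize(q[120:270,260:410],(400,400))]))
```

```text
t 15.65 tcp [0.5033 0.0456 0.1278] F [0.37 0.61 0.27] open -0.0003 xang 92.24 M [[-0.039, 0.999, -0.0], [0.999, 0.039, 0.0], [0.0, -0.0, -1.0]]
wrist wedge ((500.2400817871094, 94.44534301757812), (50.09577178955078, 59.499813079833984), 2.2910330295562744) [[474.0, 123.0], [476.0, 64.0], [526.0, 66.0], [524.0, 125.0]] 4540
side wedge ((485.2880859375, 68.87858581542969), (130.41836547851562, 29.527355194091797), 82.9205093383789) [[463.0, 6.0], [492.0, 2.0], [508.0, 132.0], [479.0, 135.0]] 212
top plane [0.0021 0.0015 0.0935]
34 [0.1568 0.1577 0.1593 0.1596 0.1604 0.1608 0.1609 0.1612] [0.5028 0.0362 0.1632]
17 [0.1555 0.1557 0.1562 0.1571 0.1586 0.1614 0.1616 0.1623] [0.5077 0.0389 0.1639]
```

View pics/c6.png

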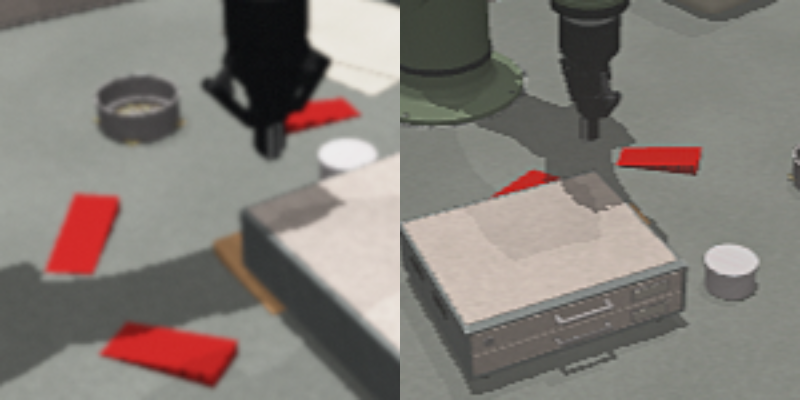

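The crops show the fingertips above the near-left corner, the wedge still under it, and the tin, sieve and red blocks undisturbed. The tips are ~28 mm above the reported TCP. Lowering.

Emit:
move_arm([
  [0, 0, 1, 0],
  [0, 0, 1, 0],
  [0, 0, 0.5, 0],
  [0, 0, 0.2, 0],
  [0, 0, 0, 0],
])

```text
clock: 16.3
tool_pos: [0.5033, 0.0452, 0.0739]
eef_rot: [0.693, 0.721, -0.0, -0.0]
wrist_force: [-0.0, 0.2, 0.5]
opening: -0.0001
```

Emit:
move_arm([
  [0, 0, 0.1, 0],
  [0, 0, 0, 0],
])

```text
clock: 16.5
tool_pos: [0.5036, 0.0451, 0.0724]
eef_rot: [0.693, 0.721, 0.0, 0.0]
wrist_force: [0.5, 0.2, -0.1]
opening: 0.0001
```

Emit:
move_arm([
  [0, 0, 0.1, 0],
  [0, 0, 0, 0],
])

```text
clock: 16.7
tool_pos: [0.5034, 0.0451, 0.07]
eef_rot: [0.693, 0.721, 0.0, 0.0]
wrist_force: [-0.7, 0.3, 0.0]
opening: 0.0001
```

Emit:
move_arm([
  [0, 0, 0.1, 0],
  [0, 0, 0, 0],
])

```text
clock: 16.9
tool_pos: [0.5032, 0.045, 0.0678]
eef_rot: [0.693, 0.721, -0.0, -0.0]
wrist_force: [-0.7, -0.2, -0.7]
opening: -0.0
```

Emit:
move_arm([
  [0, 0, 0.05, 0],
  [0, 0, 0, 0],
])

```text
clock: 17.1
tool_pos: [0.5032, 0.045, 0.0669]
eef_rot: [0.693, 0.721, -0.0, -0.0]
wrist_force: [-1.0, 0.0, 0.4]
opening: 0.0002
```

Emit:
move_arm([
  [0, 0, 0.05, 0],
  [0, 0, 0, 0],
])

```text
clock: 17.3
tool_pos: [0.5033, 0.045, 0.0659]
eef_rot: [0.693, 0.721, -0.0, -0.0]
wrist_force: [0.3, -0.4, 0.4]
opening: 0.0005
```

Emit:
move_arm([
  [0, 0, 0.05, 0],
  [0, 0, 0, 0],
])

```text
clock: 17.5
tool_pos: [0.5033, 0.045, 0.0649]
eef_rot: [0.693, 0.721, -0.0, -0.0]
wrist_force: [0.2, -0.3, 0.0]
opening: 0.0001
```

Emit:
move_arm([
  [0, 0, 0.05, 0],
  [0, 0, 0, 0],
])

```text
clock: 17.7
tool_pos: [0.5034, 0.0451, 0.0642]
eef_rot: [0.693, 0.721, 0.0, -0.0]
wrist_force: [-1.6, 0.5, 6.7]
opening: -0.0002
```

Emit:
move_arm([
  [0, 0, 0.05, 0],
  [0, 0, 0, 0],
])

```text
clock: 17.9
tool_pos: [0.5034, 0.0451, 0.0638]
eef_rot: [0.693, 0.721, 0.0, -0.0]
wrist_force: [-7.0, 1.0, 25.1]
opening: -0.0001
```

Emit:
move_arm([
  [0, 0, 0.05, 0],
  [0, 0, 0, 0],
])

```text
clock: 18.1
tool_pos: [0.5034, 0.0452, 0.0635]
eef_rot: [0.693, 0.721, 0.001, -0.0]
wrist_force: [-12.6, 0.8, 43.3]
opening: 0.0002
```

It's solid: ~20 N per mm commanded with almost no give. I'll ease back to about 25 N and check.

Emit:
move_arm([
  [0, 0, -0.05, 0],
  [0, 0, 0, 0],
  [0, 0, 0, 0],
  [0, 0, 0, 0],
  [0, 0, 0, 0],
])

```text
clock: 18.6
tool_pos: [0.5034, 0.0452, 0.0638]
eef_rot: [0.693, 0.721, 0.0, -0.0]
wrist_force: [-7.5, -0.2, 24.1]
opening: -0.0001
```

Run:
```python
from h import *
st();p,W=sidewedge()
m=(abs(W[...,2]-0.092)<.008)
k,l,s,c=cv2.connectedComponentsWithStats(m.astype(np.uint8));L=l==l[215,360]
r=cv2.minAreaRect(W[L][:,:2].astype(np.float32)*1000);print('top',r,cv2.boxPoints(r).round(0).tolist())
wedge()
q,_=snap('scene')
cv2.imwrite('pics/c7.png',np.hstack([cv2.resize(p[120:270,200:350],(400,400)),cv2.resize(q[120:320,160:460],(400,267))]) if 0 else np.vstack([cv2.resize(p[120:290,200:440],(480,300)),cv2.resize(q[120:300,160:448],(480,300))]))
st()
```

```text
t 18.6 tcp [0.5034 0.0452 0.0638] F [-7.54 -0.23 24.12] open -0.0001 xang 92.23 M [[-0.039, 0.999, 0.0], [0.999, 0.039, 0.001], [0.001, 0.0, -1.0]]
side wedge ((484.72442626953125, 63.98336410522461), (117.70481872558594, 28.66858673095703), 83.43817138671875) [[464.0, 7.0], [492.0, 4.0], [506.0, 121.0], [477.0, 124.0]] 211
top plane [0.0027 0.0004 0.0934]
top ((605.513916015625, -67.94268798828125), (243.25997924804688, 284.9216613769531), 2.186601161956787) [[479.0, 70.0], [489.0, -215.0], [732.0, -206.0], [722.0, 79.0]]
wrist wedge ((500.11029052734375, 93.90874481201172), (50.1314697265625, 61.40133285522461), 2.3361613750457764) [[474.0, 124.0], [476.0, 62.0], [526.0, 64.0], [524.0, 126.0]] 7460
t 18.75 tcp [0.5034 0.0451 0.0638] F [-6.9  0.4 25.9] open 0.0001 xang 92.23 M [[-0.039, 0.999, 0.0], [0.999, 0.039, 0.001], [0.001, 0.0, -1.0]]
```

View pics/c7.png

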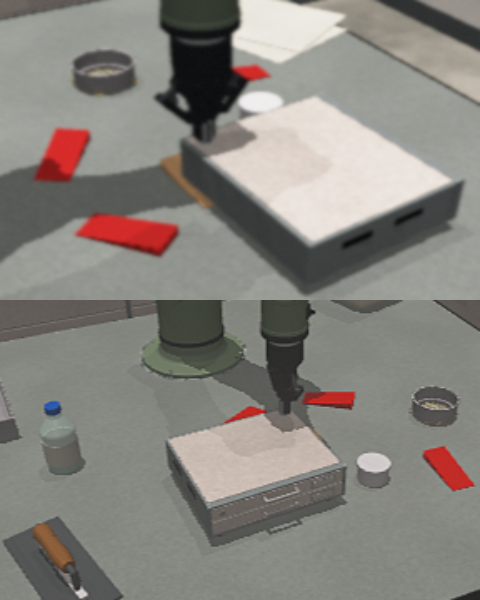

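The fingertips press on the corner at (205,135 top crop), with the wedge under it at (190,185). The cabinet is level and everything else is in place. Handing in.

```bash
python3 -c "
from h import *
print(arm.sign_off());st()"
```

```text
the job is handed in; nothing more can be done
None
the job is handed in; nothing more can be done
```

I pushed the beech wedge thin end first under the short foot until it was snug. I then pressed the cabinet top at that corner and handed in at about 19 s with the fingertips still pressing there at about 25 N. `sign_off` gives no verdict.

**Lining up:** I first nudged the wedge's thick end sideways to straighten it. It ended in line with the cabinet, both at about 2.3°.

**Snugness:** I drove the wedge in 1 mm steps. The push force rose from noise to about 4 N over the last 2 mm, and I stopped there.

**Pressing:** The corner took up to 43 N with under 1 mm of movement. I then eased off to 25 N, which left a sideways force of about 7 N.

**Last checks:**
- **Wedge:** it stayed put after I backed off and while I pressed.
- **Cabinet:** its outline is unchanged within about 2 mm. Its top reads the same height and tilt as before the wedge went in.
- **Other things:** the last pictures show them where they were.

**What disagreed:** the fingertips were about 28–30 mm above the reported tool position, both open and shut. My first sideways nudge therefore passed over the wedge without touching it. After that I set heights from the camera depth and the contact force.

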